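# Get the forgotten screwdriver out of the gear case

## Task

A red screwdriver has been left inside the green gear case. Swing the half-shut inspection cover all the way back past upright, then take hold of the screwdriver and draw it out of the opening at a slant, handle first, since it is longer than the opening. Finish while holding it still in the gripper, the whole screwdriver well above the case and clear of it and of its cover, the cover still standing open and the loose things on the bench left alone.

Things in the scene. Friction and masses are not known exactly. Their poses are not given: they have to be found in the camera images.
- gear_case: heavy green gear case, fixed on the bench; 198 mm along its x (away from the robot), 338 mm along its y (left), 64 mm high; origin: centre of its underside. Walls 8 mm, inner floor at z = 10 mm, top plate z = 58 to 64 mm. A brass breather at x 45, y -125 mm stands 16 mm above the top; a shaft end sticks 50 mm out of the -y wall.
- opening (a point): centre of the only opening in the top plate (case x -75 to 75, y 5 to 145 mm), at its upper face, z = 64 mm; axes as the case's. From y = 5 down to the inner wall at y = -157 mm the case is closed over; in there a small gear and shaft fill x 29 to 75, y -157 to -95 mm.
- cover (a joint): aluminium inspection cover hinged along the opening's far (+x) edge: 0 = shut flat, 1.57 upright, 1.9 = stop, leaning back; starts half shut (0.75 to 1.15). Stiff hinge (0.35 N m), stays at any angle. Plate 154 mm wide, 5 mm thick, 0.24 kg, front edge 168 mm from the hinge line.
- cover_hinge (a point): middle of the hinge line (case x 89, y 75, z 68.5 mm); the line runs along the case's y; axes as the case's
- cover_tab (a point): middle of the front edge of the cover's lift tab (44 mm wide, 4 mm thick, sticking 18 mm out from the cover's free edge), 186 mm from the hinge line
- screwdriver: red-handled screwdriver, 231 mm long, 0.09 kg, lying on the inner floor along the case's y; origin on its underside, 14 mm below its long axis; own +y points to the handle end, z up as it lies. Fluted handle 27 mm thick, y 18 to 116 mm, under the opening; blade 6 mm thick, y 18 to -109 mm, under the closed end.
- tip (a point): blade tip, on the long axis (y = -109 mm of the screwdriver)
- handle_end (a point): end of the handle, on the long axis (y = 116 mm of the screwdriver)
- oil_can: bystander: red oil can, 168 mm high, right of the case
- torch: bystander: black torch, 124 mm long, lying right of the case
- adjustable_wrench: bystander: adjustable wrench, 202 mm long, lying left of the case
- electrical_tape: bystander: roll of black tape, 58 mm across, right of the case
- pliers: bystander: blue-handled pliers, 176 mm long, lying left of the case towards the robot

How it is judged:
On the way, in this order (a step that is already met when the one before it is completed fails the run):
1. the cover is swung back past upright (value of joint cover above 1.62 rad), for 0.2 s.
2. the handle end is up out of the opening while the blade tip is still inside the case (height (world z) of handle_end above 0.085 m and height (world z) of tip below 0.058 m and contact force between the fingers and screwdriver above 1 N), for 0.1 s.
At the end, for the whole second after the job is handed in: The screwdriver is held in the fingers (more than 2 N), still (under 30 mm/s), with both its ends at least 40 mm above the case's top plate, touching no part of the case or cover, and the cover still stands past upright (over 1.6 rad) (height (world z) of each of tip, handle_end above 0.104 m and contact force between the fingers and screwdriver above 2 N and contact force between screwdriver and gear_case below 0.2 N and linear speed of screwdriver below 0.03 m/s and value of joint cover above 1.6 rad); the arm keeps its last pose, push and grip.
It fails at once if a bystander is moved more than 30 mm (distance of any of oil_can, torch, adjustable_wrench, electrical_tape, pliers from where it was at the start of the episode above 0.03 m).
It also fails if it takes over 48 s, if anything falls off the work surface, if the arm or the gripper's body presses on something with over 40 N, if the wrist force passes 120 N, or if a joint passes its speed limit or range.

## Robot

A 6-joint arm with a two-finger parallel gripper is mounted at the origin on a cart in front of the work surface, level with it; the furniture and walls round the work are solid. World frame = base frame: x ahead of the robot, y to its left, z up, the work surface at z = 0. Lengths are in m, angles in rad, forces in N, time in s.
With the tool pointing down it reaches from about 0.375 to 0.975 m from the base axis. Payload 3.8 kg.
Tool frame: the origin (TCP) lies at the very end of the fingers, on their centre line; the grasp point (between the pads) lies 19 mm behind it; z points along the fingers, y is the line along which they close (so a half turn about z gives the same grasp; the last joint's range is limited). The gripper opens to 85 mm and grips with 20 to 120 N. Pads are 22 mm wide; open, the fingers measure 114 mm over their backs; the gripper's body (76 mm by 85 mm) begins 54 mm behind the grasp point. The pads swing forward as they close: fully open they stand 13 mm farther back than shut.
Start: joints at [1.08, 0.264, 1.604, -0, 1.274, -0.037], TCP at [0.296, 0.607, 0.2] pointing down, gripper open.
Joint ranges: [-2.63, 2.63], [-0.94, 2.18], [0.31, 2.57], [-1.31, 4.45], [0, 2.66], [-2.55, 2.55]. Speed limits (rad/s): [2.57, 2.57, 3.14, 3.14, 3.14, 3.14].

## Interface

Orientations are given as a rotation vector (axis times angle).
In Python, from cell import bot gives the robot as it stands.
- The arm moves only by the shell command python3 nudge.py 'ROWS' [FORCE]. ROWS is 1 to 8 rows, parted by semicolons, with the numbers parted by commas; each row has 7 numbers: a rotation vector rx, ry, rz in rad, then dx, dy, dz in units of 25 mm, then the opening from 0.0 (shut) to 1.0 (fully open); each row shifts and turns the commanded pose from where the row before left it, along the tool's axes as they then stand; what a row does not reach is not made up. A row lasts 1/10 s, in which the tool goes at most 0.05 m and 0.15 rad, less where a joint would pass 70% of its speed; a pose out of reach is approached as far as the arm can. The fingers move at their own pace and stop on an object; FORCE is the grip in N (left out, the last holds). Time passes only in rows, so rows that do not move let the fingers close. It prints the time, the measured TCP pose, the force, the opening and the grip force at its end. Input that does not fit is refused with a message, and nothing moves.
- bot.read_state(): the state, without advancing time (a new reading comes with each control period).
- bot.grab_frame(name): name is "scene" or "top" or "wrist"; returns a dict with "frame" (420x560x3 uint8, red, green, blue), "intrinsics" (3x3 intrinsics, pixels), "world_from_camera" (4x4, takes a point from camera to world coordinates); the wrist camera has in their place "T_tool_cam" (4x4, takes a point from camera to tool coordinates, whose origin is the TCP and whose axes are the flange's). Camera axes: x right, y up, looking along -z (the intrinsics and any distortion apply to the point x, -y, -z); pixel columns grow to the right and rows downward; lengths in m; the calibration is good to about 2 mm. A picture is of the moment at which its call begins: read the wrist's pose just before it. There is no depth.
- bot.finish_job(): hands the job in; it is judged then, once.
The state is a dict: "time": time; "qpos": joint angles; "joint_velocities": joint speeds; "joint_efforts": joint torques, N m; "ee_pos": TCP position; "eef_rot": TCP orientation; "wrist_force": force on the tool from outside, world axes, zero at the start; "moment": the same for the moment, N m; "opening": opening from 0.0 (shut) to 1.0 (fully open); "gripper_force": force on a finger pad.
Only numpy, scipy, OpenCV 4.12 (cv2) and the standard library are available. Lean on these libraries where they do the work, as an engineer would, in place of code of your own. Each camera call takes 0.05 s, during which the arm holds its last target. There are 200 camera calls.

## Working session

There is one attempt and no reset: what is moved stays moved. The work goes in short steps, Python scripts to look and compute and a shell command to move; the robot and the scene stay as the last step left them, time stands still between calls to the robot, and variables do not carry over. Pictures are saved under pics/ and viewed, at most 10 in all, crops included, and the job is handed in when it is done.

```bash
ls; mkdir -p pics
python3 - <<'E'
from cell import bot
import cv2,numpy as np,pickle
s=bot.read_state();print(s)
d={}
for n in("scene","top"):
    f=bot.grab_frame(n);d[n]=f;cv2.imwrite(f"pics/{n}0.png",f["frame"][:,:,::-1]);print(n,f["intrinsics"],f["world_from_camera"],f.keys())
pickle.dump(d,open("f0.pkl","wb"))
E
```

```text
cell.py
nudge.py
pics
{'time': 0.0, 'qpos': array([ 1.08012094e+00,  2.64752411e-01,  1.60539058e+00, -8.28247868e-07,
        1.27370778e+00, -3.68945276e-02]), 'joint_velocities': array([-0.00056027,  0.0006423 ,  0.00059273,  0.00038575, -0.00050191,
       -0.00095537]), 'joint_efforts': array([ 8.49512489e-04, -5.15140986e+01, -3.67308390e+01,  1.48509599e-05,
        1.32897100e-02,  1.63428848e-05]), 'ee_pos': array([0.29551256, 0.60596989, 0.19825367]), 'eef_rot': array([-0.70656424, -3.06050084,  0.00342403]), 'wrist_force': array([0.3413554 , 0.13735056, 0.1025985 ]), 'moment': array([ 0.02829647, -0.04180169, -0.02306632]), 'gripper_force': 0.0, 'opening': 0.9974469473562158}
scene [[451.8712432    0.         279.29989414]
 [  0.         451.8712432  202.84945488]
 [  0.           0.           1.        ]] [[ 0.60581937  0.3334714  -0.72234321 -0.42001917]
 [-0.79524333  0.28107838 -0.53719922 -0.70790625]
 [ 0.02389448  0.89988431  0.43547363  0.61782869]
 [ 0.          0.          0.          1.        ]] dict_keys(['frame', 'intrinsics', 'world_from_camera'])
top [[482.38255562   0.         291.19661347]
 [  0.         482.38255562 203.09318765]
 [  0.           0.           1.        ]] [[ 0.00787648  0.9859021  -0.16713772  0.26468356]
 [-0.99995043  0.00674751 -0.00732159 -0.03964321]
 [-0.00609061  0.1671871   0.98590637  1.54704047]
 [ 0.          0.          0.          1.        ]] dict_keys(['frame', 'intrinsics', 'world_from_camera'])
```
View pics/scene0.png

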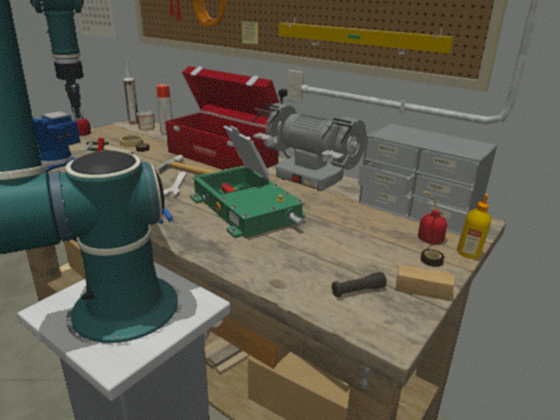

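Run:
```python
import cv2
i=cv2.imread("pics/top0.png")
cv2.imwrite("pics/top0c.png",cv2.resize(i[60:360,80:480],None,fx=2,fy=2,interpolation=cv2.INTER_CUBIC))
```

View pics/top0c.png

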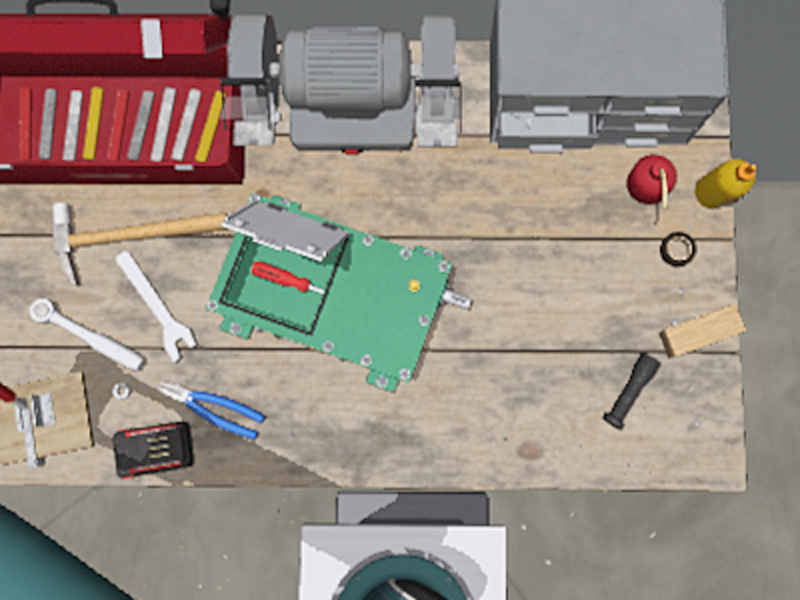

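Top view: the case is yawed about -18°; its corners are near crop (210,307), (403,392), (452,262). The screwdriver handle runs about (253,268)-(310,285), and the cover is at (225,220)-(345,245). Next, an enlarged crop.

Run:
```python
import cv2
i=cv2.imread("pics/top0.png")
cv2.imwrite("pics/top0d.png",cv2.resize(i[150:262,175:325],None,fx=5.3333,fy=5.3333,interpolation=cv2.INTER_CUBIC))
```

```text
(no output)
```

View pics/top0d.png

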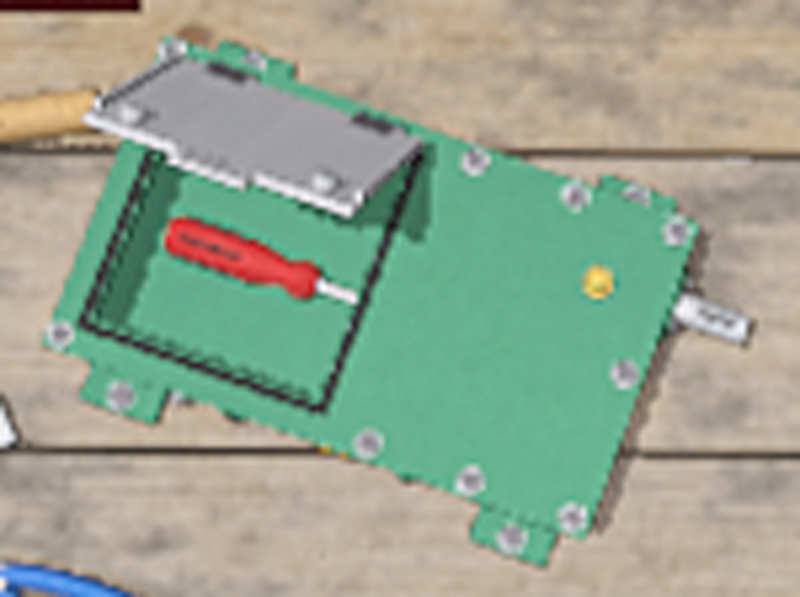

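Corners in this crop: (45,347), (590,537), (700,222), (165,42). Opening front corners are (82,325) and (322,408), breather (598,280), handle axis (166,236)→(318,284), and cover tab about (207,168).

```bash
cat > h.py <<'E'
import numpy as np,pickle,cv2
from scipy.optimize import least_squares
from scipy.spatial.transform import Rotation as R
def ray(f,p):
    K=f["intrinsics"];T=f["world_from_camera"]
    d=T[:3,:3]@np.array([(p[0]-K[0,2])/K[0,0],-(p[1]-K[1,2])/K[1,1],-1]);return T[:3,3],d
def atz(f,p,z):
    o,d=ray(f,p);return o+d*(z-o[2])/d[2]
def proj(f,P):
    K=f["intrinsics"];T=f["world_from_camera"]
    c=(np.atleast_2d(P)-T[:3,3])@T[:3,:3];return np.c_[K[0,0]*c[:,0]/-c[:,2]+K[0,2],-K[1,1]*c[:,1]/-c[:,2]+K[1,2]]
def crop(p): return np.asarray(p,float)/5.3333+[175-.4,150-.4]
def w(p,c):  # case->world
    a=p[2];Rz=np.array([[np.cos(a),-np.sin(a),0],[np.sin(a),np.cos(a),0],[0,0,1]]);return np.asarray(c,float)@Rz.T+[p[0],p[1],0]
E
python3 - <<'E'
from h import *
f=pickle.load(open("f0.pkl","rb"))["top"]
px=crop([(45,347),(590,537),(700,222),(165,42),(82,325),(322,408),(598,280)])
C=np.array([(-99,169,64),(-99,-169,64),(99,-169,64),(99,169,64),(-75,145,64),(-75,5,64),(45,-125,80)])/1e3
r=least_squares(lambda p:(proj(f,w(p,C))-px).ravel(),[.6,0,-.3],loss='soft_l1');p=r.x
print(p,((proj(f,w(p,C))-px)*5.33).round(1))
np.save("case.npy",p)
h=[atz(f,crop(q),.024) for q in((166,236),(318,284))];print("handle",h)
d=h[0]-h[1];print("len",np.linalg.norm(d),"yaw",np.arctan2(-d[0],d[1]))
a=p[2];Rm=np.array([[np.cos(a),np.sin(a)],[-np.sin(a),np.cos(a)]])
print("in case",[Rm@(q[:2]-p[:2]) for q in h])
for th in np.arange(.7,1.2,.05):
  P=[(.089-.168*np.cos(th),y,.0685+.168*np.sin(th)) for y in(.152,-.002)]+[(.089-.186*np.cos(th),.075,.0685+.186*np.sin(th))]
  print(round(th,2),((proj(f,w(p,P))-[174.6,149.6])*5.333).round(0).tolist())
E
```

```text
[ 0.51464931  0.11720657 -0.32689222] [[-2.9  3.6]
 [-0.8  4.4]
 [ 0.7 -0.1]
 [-1.9 -2.7]
 [13.3  0.5]
 [-1.9 -4.4]
 [ 1.2 -1.2]]
handle [array([0.55115121, 0.24681687, 0.024     ]), array([0.52241976, 0.15426983, 0.024     ])]
len 0.09690433624457123 yaw -0.30101832612812124
in case [array([-0.00704911,  0.13446758]), array([-0.0045421 ,  0.03759568])]
0.7 [[64.0, 229.0], [330.0, 321.0], [183.0, 295.0]]
0.75 [[65.0, 217.0], [332.0, 309.0], [185.0, 282.0]]
0.8 [[66.0, 205.0], [334.0, 297.0], [187.0, 268.0]]
0.85 [[68.0, 192.0], [337.0, 285.0], [190.0, 254.0]]
0.9 [[70.0, 179.0], [340.0, 272.0], [193.0, 240.0]]
0.95 [[73.0, 165.0], [343.0, 258.0], [196.0, 225.0]]
1.0 [[76.0, 151.0], [347.0, 244.0], [200.0, 209.0]]
1.05 [[79.0, 137.0], [351.0, 230.0], [203.0, 193.0]]
1.1 [[82.0, 122.0], [355.0, 216.0], [208.0, 177.0]]
1.15 [[86.0, 108.0], [359.0, 201.0], [212.0, 160.0]]
```

The fit is good: case at (0.515, 0.117), yaw -0.327, cover about 1.13 rad, screwdriver axis at case x≈-0.006, handle end at y≈0.134. Turning the tool so its y lies along case x, and closing the fingers for the push.

```bash
cat >> h.py <<'E'
def go(case=None,world=None,tilt=0.):
    """print tool-axis shift and turn from the present pose to a target (case coords; tilt about case +x)"""
    from cell import bot
    p=np.load("case.npy");s=bot.read_state();M=R.from_rotvec(s["eef_rot"])
    a=p[2];ex=np.array([np.cos(a),np.sin(a),0]);ey=np.array([-np.sin(a),np.cos(a),0])
    T=R.from_matrix(np.c_[np.cross(ex,[0,0,-1]),ex,[0,0,-1]]);T=R.from_rotvec(ex*tilt)*T
    t=w(p,case) if case is not None else np.array(world)
    dv=w(p,[0,0,0]);cur=s["ee_pos"]
    c=np.array([(cur-dv)@ex,(cur-dv)@ey,cur[2]])
    print("t %.2f"%s["time"],"case",c.round(4),"shift",(M.inv().apply(t-cur)).round(4),"turn",(M.inv()*T).as_rotvec().round(4),"F",s["wrist_force"].round(1),"op",s["opening"].round(3),s["gripper_force"],"q",s["qpos"].round(2))
E
python3 nudge.py '0,0,0.145,0,0,0,0;0,0,0.145,0,0,0,0;0,0,0.145,0,0,0,0;0,0,0.145,0,0,0,0;0,0,0.145,0,0,0,0;0,0,0.145,0,0,0,0;0,0,0.145,0,0,0,0;0,0,0.145,0,0,0,0' 40
python3 nudge.py '0,0,0.14,0,0,0,0;0,0,0.14,0,0,0,0;0,0,0,0,0,0,0'
python3 -c "
from h import *;go([-.05,.075,.215])"
```

```text
time: 0.9
ee_pos: [0.2957, 0.6062, 0.1988]
eef_rot: [2.275, 2.166, -0.002]
wrist_force: [-0.3, 0.2, -0.2]
opening: -0.001
gripper_force: 0.0
time: 1.2
ee_pos: [0.2957, 0.6063, 0.1988]
eef_rot: [2.55, 1.835, -0.002]
wrist_force: [-0.0, -0.1, 0.2]
opening: 0.001
gripper_force: 0.0Traceback (most recent call last):
  File "<string>", line 2, in <module>
    from h import *;go([-.05,.075,.215])
                    ~~^^^^^^^^^^^^^^^^^^
  File "h.py", line 24, in go
    print("t %.2f"%s["time"],"case",c.round(4),"shift",(M.inv().apply(t-cur)).round(4),"turn",(M.inv()*T).as_rotvec().round(4),"F",s["wrist_force"].round(1),"op",s["opening"].round(3),s["gripper_force"],"q",s["qpos"].round(2))
                                                                                                                                                                  ^^^^^^^^^^^^^^^^^^
AttributeError: 'float' object has no attribute 'round'
```

```bash
sed -i 's/s\["opening"\].round(3)/round(s["opening"],3)/' h.py
python3 -c "
from h import *;go([-.05,.075,.215])"
```

```text
t 1.20 case [-0.3644  0.3929  0.1988] shift [-0.319   0.3133 -0.0158] turn [-0.0002  0.0012  0.0036] F [-0.  -0.1  0.2] op 0.001 0.0 q [1.08 0.26 1.6  0.   1.27 1.4 ]
```

The rows are not in the units I measure in: shifts go in units of 25 mm. I convert before sending: -0.032 m is -1.28, 0.031 m is 1.24.

```bash
python3 nudge.py '0,0,0,-1.28,1.24,-0.08,0;0,0,0,-1.28,1.24,-0.08,0;0,0,0,-1.28,1.24,-0.08,0;0,0,0,-1.28,1.24,-0.08,0;0,0,0,-1.28,1.24,-0.08,0;0,0,0,-1.28,1.24,-0.08,0;0,0,0,-1.28,1.24,-0.08,0;0,0,0,-1.28,1.24,-0.08,0'
python3 nudge.py '0,0,0,-1.28,1.24,0,0;0,0,0,-1.24,1.24,0,0;0,0,0,0,0,0,0;0,0,0,0,0,0,0'
python3 -c "
from h import *;go([.14,.075,.215])"
```

```text
time: 2.0
ee_pos: [0.4501, 0.2834, 0.2155]
eef_rot: [2.546, 1.84, 0.0]
wrist_force: [-0.2, -0.0, 0.4]
opening: 0.002
gripper_force: 0.0
time: 2.4
ee_pos: [0.4888, 0.2049, 0.2154]
eef_rot: [-2.55, -1.835, 0.0]
wrist_force: [-0.3, 0.5, 0.7]
opening: -0.0
gripper_force: 0.0
t 2.40 case [-0.0526  0.0747  0.2154] shift [-0.0004  0.1926  0.0003] turn [-0.0006 -0.0001  0.0035] F [-0.3  0.5  0.7] op -0.0 0.0 q [ 0.35 -0.02  1.89  0.    1.27  0.67]
```

In the tool's units: 0.02 m is 0.8.

```bash
python3 nudge.py '0,0,0,0,0.8,0,0;0,0,0,0,0.8,0,0;0,0,0,0,0.8,0,0;0,0,0,0,0.8,0,0;0,0,0,0,0.8,0,0'
python3 nudge.py '0,0,0,0,0.8,0,0;0,0,0,0,0.6,0,0;0,0,0,0,0,0,0;0,0,0,0,0,0,0'
python3 - <<'E'
from h import *;go([.12,.075,.215])
from cell import bot
f=bot.grab_frame("top");pickle.dump(f,open("f1.pkl","wb"))
cv2.imwrite("pics/t1.png",cv2.resize(f["frame"][110:262,175:325,::-1],None,fx=3.9,fy=3.9,interpolation=2))
E
```

```text
time: 2.9
ee_pos: [0.5846, 0.1752, 0.2153]
eef_rot: [2.546, 1.84, 0.0]
wrist_force: [-0.5, 0.3, 0.4]
opening: -0.001
gripper_force: 0.0
time: 3.3
ee_pos: [0.6163, 0.1636, 0.2151]
eef_rot: [-2.548, -1.836, 0.002]
wrist_force: [-0.6, -0.1, 0.8]
opening: -0.002
gripper_force: 0.0
t 3.30 case [0.0814 0.0766 0.2151] shift [-0.0018  0.0386  0.    ] turn [-0.0012  0.0003  0.0049] F [-0.6 -0.1  0.8] op -0.002 0.0 q [0.22 0.19 1.67 0.   1.29 0.54]
```

View pics/t1.png

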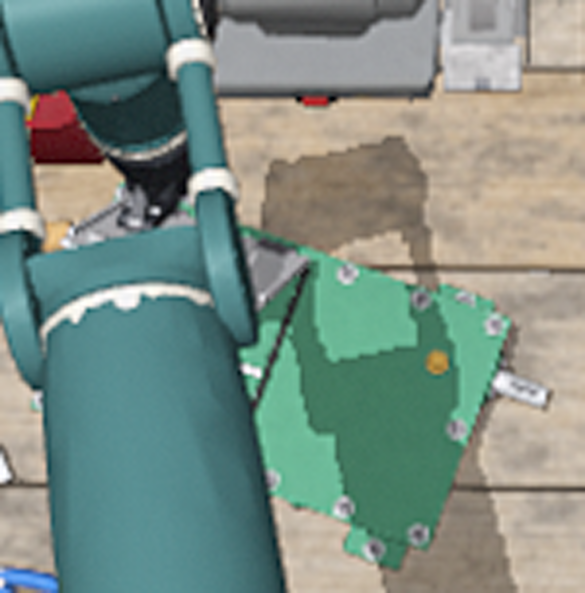

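The arm hides most of the cover here; a grey triangle at (262,310)-(310,258) is visible, either the cover or its shadow. Checking with the scene view.

Run:
```python
from h import *
from cell import bot
p=np.load("case.npy")
f=bot.grab_frame("scene");ft=pickle.load(open("f1.pkl","rb"))
for th in (1.13,1.3,1.5,1.65,1.8):
  P=[(.089-r*np.cos(th),y,.0685+r*np.sin(th)) for y,r in((.152,.168),(-.002,.168),(.075,.186))]
  print(th,((proj(ft,w(p,P))-[175,110])*3.9).round(0).tolist(),((proj(f,w(p,P))-[160,90])*4.44).round(0).tolist())
cv2.imwrite("pics/s1.png",cv2.resize(f["frame"][90:225,160:340,::-1],None,fx=4.44,fy=4.44,interpolation=2))
```

```text
1.13 [[60.0, 238.0], [260.0, 306.0], [152.0, 277.0]] [[288.0, 151.0], [400.0, 209.0], [331.0, 157.0]]
1.3 [[71.0, 200.0], [271.0, 268.0], [164.0, 235.0]] [[322.0, 132.0], [435.0, 188.0], [370.0, 135.0]]
1.5 [[86.0, 156.0], [286.0, 224.0], [181.0, 185.0]] [[362.0, 118.0], [478.0, 172.0], [416.0, 119.0]]
1.65 [[98.0, 124.0], [298.0, 192.0], [195.0, 149.0]] [[392.0, 114.0], [510.0, 167.0], [451.0, 114.0]]
1.8 [[111.0, 95.0], [310.0, 162.0], [209.0, 116.0]] [[422.0, 115.0], [541.0, 167.0], [484.0, 115.0]]
```

View pics/s1.png

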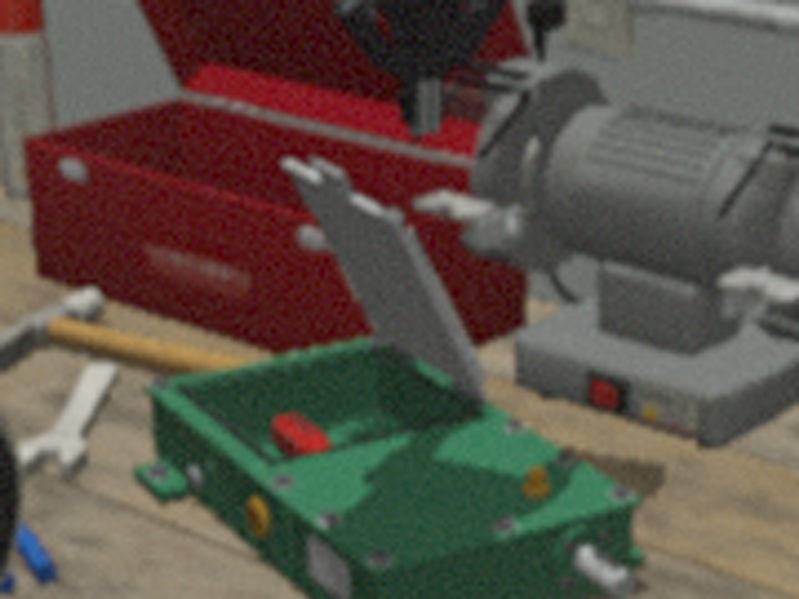

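```bash
python3 - <<'E'
from h import *
f=pickle.load(open("f0.pkl","rb"))["scene"]
p=np.load("case.npy")
for z in (.215,.23,.25,.27): print(z,((proj(f,w(p,[.0814,.0766,z]))-[160,90])*4.44).round(0))
for th in (.9,1,1.05,1.13):
  P=[(.089-r*np.cos(th),y,.0685+r*np.sin(th)) for y,r in((.152,.168),(-.002,.168),(.075,.186))]
  print(th,((proj(f,w(p,P))-[160,90])*4.44).round(0).tolist())
E
python3 -c "
from h import *;go([-.06,.075,.215])"
```

```text
0.215 [[422. 172.]]
0.23 [[422. 151.]]
0.25 [[422. 123.]]
0.27 [[422.  94.]]
0.9 [[248.0, 186.0], [356.0, 247.0], [284.0, 197.0]]
1 [[265.0, 169.0], [375.0, 229.0], [304.0, 178.0]]
1.05 [[273.0, 162.0], [384.0, 221.0], [314.0, 169.0]]
1.13 [[288.0, 151.0], [400.0, 209.0], [331.0, 157.0]]
t 3.40 case [0.081  0.0764 0.2154] shift [-0.0007 -0.141   0.0005] turn [-0.0008  0.0002  0.0049] F [-0.   0.1  0.5] op 0.001 0.0 q [0.22 0.18 1.67 0.   1.29 0.54]
```

The fingertips sit at about (428,133), roughly 25 mm higher than the TCP reading implies (422,172), and they passed over the tab (330,165). I need to check this offset before any more pushing.

Run:
```python
from h import *
from cell import bot
f=pickle.load(open("f0.pkl","rb"))["scene"]
P=[[.2955,.606,z] for z in(.198,.225,.25)]
q=proj(f,P);print(q)
a=cv2.resize(f["frame"][60:150,40:110,::-1],None,fx=5,fy=5,interpolation=2)
g=bot.grab_frame("wrist");print(g["T_tool_cam"].round(3),g["intrinsics"].round(0))
K=g["intrinsics"];T=np.linalg.inv(g["T_tool_cam"])
for z in(0,-.025):
  c=T@[0,0,z,1];print(z,K[0,0]*c[0]/-c[2]+K[0,2],-K[1,1]*c[1]/-c[2]+K[1,2])
b=cv2.resize(g["frame"][:,:,::-1],(440,330))
im=np.zeros((450,800,3),np.uint8);im[:450,:350]=a;im[:330,360:800]=b
cv2.imwrite("pics/c1.png",im)
```

```text
[[ 79.50896598 128.86606314]
 [ 78.03267571 120.36455875]
 [ 76.6433564  112.36389356]]
[[-0.001  0.949  0.316  0.081]
 [ 1.     0.001 -0.     0.001]
 [-0.001  0.316 -0.949 -0.175]
 [ 0.     0.     0.     1.   ]] [[308.   0. 280.]
 [  0. 308. 208.]
 [  0.   0.   1.]]
0 277.6151437264298 242.4434113049221
-0.025 277.3752388940376 261.89297157987914
```

View pics/c1.png

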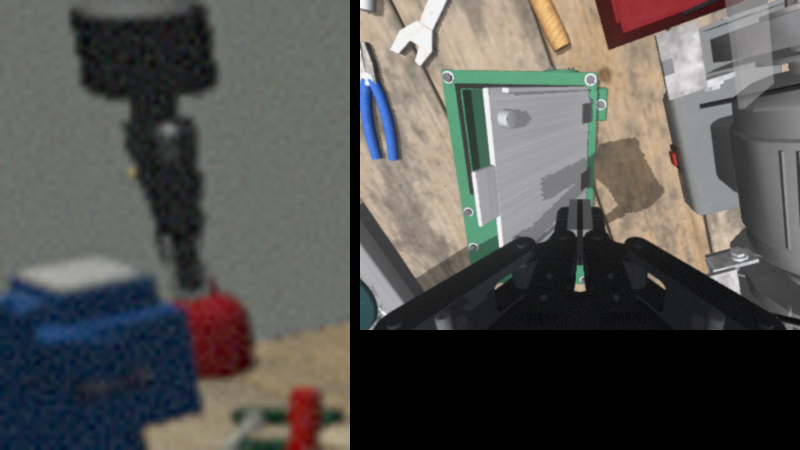

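The finger end seen in the wrist view, panel (578,203), also lies about 20–30 mm short of the stated TCP, so the tip really is higher than the reading. Plan: lift, go back over the tab, tilt the fingers forward, and push lower. Later I will touch the case top to find the true tip height.

In the tool's units: -0.045 m is -1.8, -0.03 m is -1.2.

```bash
python3 nudge.py '0,0,0,0,0,-1.2,0;0,0,0,0,-1.8,0,0;0,0,0,0,-1.8,0,0;0,0,0,0,-1.8,0,0;0,0,0,0,-1.8,0,0'
python3 nudge.py '-0.15,0,0,0,0,0,0;-0.15,0,0,0,0,0,0;-0.15,0,0,0,0,0,0;0,0,0,0,0,0,0;0,0,0,0,0,0,0'
python3 -c "
from h import *;go([-.06,.075,.172])"
```

```text
time: 3.95
ee_pos: [0.4437, 0.2205, 0.2458]
eef_rot: [-2.549, -1.835, -0.001]
wrist_force: [0.8, 1.0, 0.3]
opening: 0.002
gripper_force: 0.0
time: 4.45
ee_pos: [0.4445, 0.2209, 0.2455]
eef_rot: [2.233, 1.614, 0.368]
wrist_force: [0.6, -1.1, 0.9]
opening: -0.002
gripper_force: 0.0
t 4.45 case [-0.0997  0.0756  0.2455] shift [-0.0009  0.0039  0.0835] turn [ 0.4481 -0.0016  0.0075] F [ 0.6 -1.1  0.9] op -0.002 0.0 q [ 0.69 -0.29  2.14 -0.43  1.09  1.17]
```

```bash
python3 nudge.py '0,0,0,0,0.16,1.68,0;0,0,0,0,0,1.68,0;0,0,0,0,0,0,0'
python3 nudge.py '0,0,0,0,0.72,0.348,0;0,0,0,0,0.72,0.348,0;0,0,0,0,0.72,0.348,0;0,0,0,0,0.72,0.348,0;0,0,0,0,0.72,0.348,0'
python3 nudge.py '0,0,0,0,0.72,0.348,0;0,0,0,0,0.72,0.348,0;0,0,0,0,0.72,0.348,0;0,0,0,0,0,0,0'
python3 - <<'E'
from h import *;go([.116,.075,.172])
from cell import bot
f=bot.grab_frame("scene")
cv2.imwrite("pics/s2.png",cv2.resize(f["frame"][90:225,160:340,::-1],None,fx=4.44,fy=4.44,interpolation=2))
E
```

```text
time: 4.75
ee_pos: [0.4835, 0.2039, 0.1669]
eef_rot: [2.239, 1.606, 0.354]
wrist_force: [-0.3, -0.0, -0.6]
opening: 0.0
gripper_force: 0.0
time: 5.25
ee_pos: [0.5812, 0.1749, 0.174]
eef_rot: [2.238, 1.605, 0.369]
wrist_force: [-3.7, 1.6, 1.4]
opening: -0.002
gripper_force: 1.4
time: 5.65
ee_pos: [0.639, 0.1554, 0.1731]
eef_rot: [2.235, 1.604, 0.37]
wrist_force: [-0.7, -0.3, -0.4]
opening: 0.002
gripper_force: 0.0
t 5.65 case [0.1055 0.076  0.1731] shift [-0.0011  0.009   0.0056] turn [ 0.452  -0.0016  0.0013] F [-0.7 -0.3 -0.4] op 0.002 0.0 q [ 0.36  0.03  1.99 -0.4   0.8   0.92]
```

View pics/s2.png

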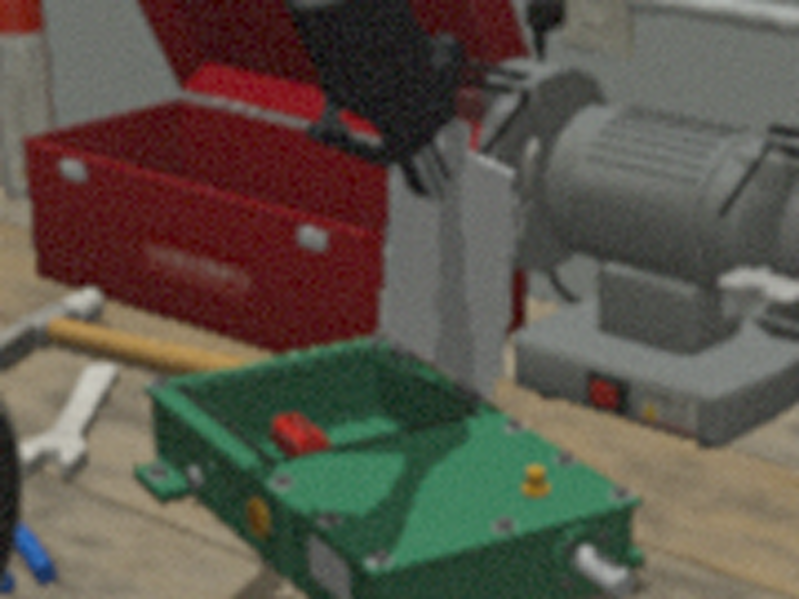

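The cover has swung; its right free corner at (513,170) puts it at about 1.66 rad. Pushing 25 mm more, backing off, levelling the tool, then moving over the case top for the touch test.

In the tool's units: 0.0112 m is 0.448, 0.0054 m is 0.216.

```bash
python3 nudge.py '0,0,0,0,0.448,0.216,0;0,0,0,0,0.448,0.216,0;0,0,0,0,0,0,0'
python3 nudge.py '0,0,0,0,-1.2,-0.6,0;0,0,0,0,-1.72,-0.84,0;0.15,0,0,0,0,0,0;0.15,0,0,0,0,0,0;0.15,0,0,0,0,0,0;0,0,0,0,0,0,0;0,0,0,0,0,0,0'
python3 -c "
from h import *;go([-.04,-.05,.10])"
```

```text
time: 6.0
ee_pos: [0.6601, 0.1483, 0.1714]
eef_rot: [2.234, 1.608, 0.368]
wrist_force: [0.4, 0.1, 0.5]
opening: -0.002
gripper_force: 0.0
time: 6.7
ee_pos: [0.5831, 0.1739, 0.1719]
eef_rot: [2.55, 1.833, 0.0]
wrist_force: [-0.7, -0.3, -0.5]
opening: 0.002
gripper_force: 0.0
t 6.70 case [0.0467 0.0757 0.1719] shift [-0.1254 -0.0871  0.0719] turn [0.0012 0.0005 0.0026] F [-0.7 -0.3 -0.5] op 0.002 0.0 q [ 0.25  0.16  1.78 -0.    1.2   0.57]
```

```bash
python3 nudge.py '0,0,0,-1.256,-0.872,0,0;0,0,0,-1.256,-0.872,0,0;0,0,0,-1.256,-0.872,0,0;0,0,0,-1.256,-0.872,0,0;0,0,0,0,0,1.8,0;0,0,0,0,0,1.8,0;0,0,0,0,0,0.4,0;0,0,0,0,0,0,0'
python3 nudge.py '0,0,0,0,0,0.16,0;0,0,0,0,0,0.16,0;0,0,0,0,0,0,0'
```

```text
time: 7.5
ee_pos: [0.4568, 0.0831, 0.0707]
eef_rot: [-2.548, -1.836, 0.006]
wrist_force: [-0.4, 0.0, 0.5]
opening: -0.001
gripper_force: 0.0
time: 7.8
ee_pos: [0.4607, 0.0833, 0.0654]
eef_rot: [2.549, 1.835, 0.003]
wrist_force: [-0.9, -0.1, -0.2]
opening: -0.002
gripper_force: 0.0
```

Run:
```python
from h import *
from cell import bot
p=np.load("case.npy")
f=bot.grab_frame("top")
for th in (1.6,1.7,1.8,1.9):
  P=[(.089-r*np.cos(th),y,.0685+r*np.sin(th)) for y,r in((.152,.168),(-.002,.168),(.075,.186))]
  print(th,((proj(f,w(p,P))-[165,110])*4).round(0).tolist())
cv2.imwrite("pics/t3.png",cv2.resize(f["frame"][110:260,165:325,::-1],None,fx=4,fy=4,interpolation=2))
```

```text
1.6 [[136.0, 138.0], [342.0, 208.0], [235.0, 165.0]]
1.7 [[145.0, 117.0], [350.0, 186.0], [245.0, 141.0]]
1.8 [[154.0, 97.0], [358.0, 166.0], [255.0, 119.0]]
1.9 [[163.0, 79.0], [367.0, 147.0], [264.0, 98.0]]
```

View pics/t3.png

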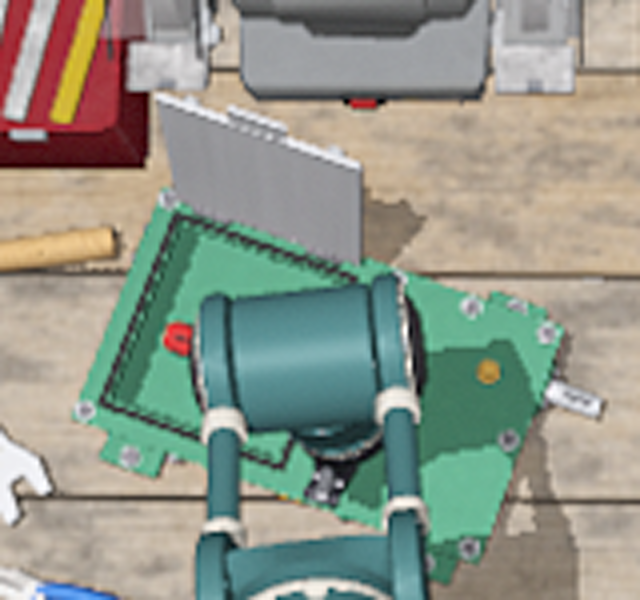

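Cover corners at (155,95) and (360,165), i.e. about 1.81 rad; it stays open. Continuing the touch test.

```bash
for i in 1 2; do python3 nudge.py '0,0,0,0,0,0.16,0;0,0,0,0,0,0.16,0;0,0,0,0,0,0,0' | egrep 'ee_pos|wrist'; done
python3 nudge.py '0,0,0,0,0,0.12,0;0,0,0,0,0,0,0'| egrep 'ee_pos|wrist'
python3 nudge.py '0,0,0,0,0,0.12,0;0,0,0,0,0,0,0'| egrep 'ee_pos|wrist'
python3 nudge.py '0,0,0,0,0,0.12,0;0,0,0,0,0,0,0'| egrep 'ee_pos|wrist'
```

```text
ee_pos: [0.4589, 0.083, 0.0557]
wrist_force: [-0.2, 0.3, -0.1]
ee_pos: [0.4588, 0.0829, 0.0475]
wrist_force: [-0.1, 0.8, -1.0]
ee_pos: [0.4592, 0.083, 0.0449]
wrist_force: [0.3, -1.2, -0.3]
ee_pos: [0.4593, 0.083, 0.042]
wrist_force: [0.5, -0.5, -0.5]
ee_pos: [0.4592, 0.083, 0.039]
wrist_force: [-0.7, 0.3, 0.5]
```

```bash
for i in 1 2 3; do python3 nudge.py '0,0,0,0,0,0.08,0;0,0,0,0,0,0,0' | egrep 'ee_pos|wrist'; done
```

```text
ee_pos: [0.4593, 0.083, 0.0371]
wrist_force: [-0.6, -0.6, -0.3]
ee_pos: [0.4594, 0.083, 0.0351]
wrist_force: [-1.2, 0.0, 0.2]
ee_pos: [0.4593, 0.083, 0.0331]
wrist_force: [-0.4, -0.4, 0.0]
```

```bash
for i in 1 2 3 4 5; do python3 nudge.py '0,0,0,0,0,0.08,0;0,0,0,0,0,0,0' | egrep 'ee_pos|wrist' | tr '\n' ' '; done
```

```text
ee_pos: [0.4597, 0.0831, 0.0323] wrist_force: [-3.3, -1.2, 7.4] ee_pos: [0.4598, 0.0831, 0.0323] wrist_force: [-9.7, -2.0, 23.6] ee_pos: [0.4598, 0.0831, 0.0322] wrist_force: [-16.6, -2.5, 38.7] ee_pos: [0.4599, 0.0831, 0.0321] wrist_force: [-22.5, -4.2, 54.4] ee_pos: [0.4599, 0.0831, 0.032] wrist_force: [-29.2, -4.3, 69.5]
```

Contact at TCP z = 0.0325 on the 64 mm plate, so the physical fingertip is 31.5 mm back from the reported TCP; all later targets use that. Lifting off, opening, and moving above the handle.

```bash
cat >> h.py <<'E'
L=.0505  # true grasp point behind reported TCP
def gp(g,tilt):
    """targets: grasp point g in case coords, tilt about case +x -> go"""
    go([g[0],g[1]+L*np.sin(tilt),g[2]-L*np.cos(tilt)],tilt=tilt)
E
python3 nudge.py '0,0,0,0,0,-1.8,1;0,0,0,0,0,-1.8,1;0,0,0,0,0,0,1' 60
python3 -c "
from h import *;gp([-.006,.0785,.14],0)"
```

```text
time: 10.95
ee_pos: [0.4654, 0.0838, 0.1207]
eef_rot: [2.544, 1.831, 0.019]
wrist_force: [2.1, -0.3, 0.4]
opening: 0.505
gripper_force: 0.0
t 10.95 case [-0.0359 -0.0474  0.1207] shift [0.1256 0.03   0.0323] turn [ 0.0126 -0.0061  0.0039] F [ 2.1 -0.3  0.4] op 0.505 0.0 q [ 0.13 -0.07  2.12  0.    1.08  0.45]
```

In the tool's units: 0.042 m is 1.68, 0.01 m is 0.4.

```bash
python3 nudge.py '0,0,0,1.68,0.4,0,1;0,0,0,1.68,0.4,0,1;0,0,0,1.68,0.4,0,1;0,0,0,0,0,0,1;0,0,0,0,0,0,1'
python3 - <<'E'
from h import *
from cell import bot
s=bot.read_state();g=bot.grab_frame("wrist")
T=np.eye(4);T[:3,:3]=R.from_rotvec(s["eef_rot"]).as_matrix();T[:3,3]=s["ee_pos"]
f=dict(frame=g["frame"],intrinsics=g["intrinsics"],world_from_camera=T@g["T_tool_cam"]);pickle.dump(f,open("fw.pkl","wb"))
im=f["frame"].astype(int);m=((im[:,:,0]>110)&(im[:,:,1]<70)&(im[:,:,2]<80)).astype(np.uint8)
n,l,st,c=cv2.connectedComponentsWithStats(m)
p=np.load("case.npy");a=p[2];Rm=np.array([[np.cos(a),np.sin(a)],[-np.sin(a),np.cos(a)]])
for i in range(1,n):
  if st[i,4]>300:
    box=cv2.boxPoints(cv2.minAreaRect(np.argwhere(l==i)[:,::-1].astype(np.float32)))
    print(st[i],c[i].round(0),[(Rm@(atz(f,b,.024)[:2]-p[:2])).round(4).tolist() for b in box])
C=np.array([(-75,145,64),(-75,5,64),(75,5,64),(75,145,64),(-99,169,64),(99,169,64)])/1e3
q=proj(f,w(p,C));print(q.round(0).tolist())
v=im.astype(np.uint8)[:,:,::-1].copy()
for u in q: cv2.drawMarker(v,tuple(int(x) for x in u),(255,0,255),0,12,1)
cv2.imwrite("pics/w1.png",v)
gp([-.006,.0785,.031],0)
E
```

```text
time: 11.45
ee_pos: [0.5276, 0.1935, 0.1122]
eef_rot: [-2.548, -1.837, 0.003]
wrist_force: [-0.4, -0.0, 0.3]
opening: 1.001
gripper_force: 0.0
[276 157  28  85 878] [289. 217.] [[-0.0143, 0.1152], [0.0087, 0.1153], [0.0109, 0.037], [-0.0143, 0.0369]]
[[188.0, 123.0], [203.0, 295.0], [381.0, 296.0], [403.0, 124.0], [150.0, 86.0], [443.0, 87.0]]
t 11.50 case [-0.0126  0.0755  0.1122] shift [0.0032 0.0068 0.1316] turn [-0.0018  0.0017  0.0047] F [-0.3 -0.5 -0.1] op 1.0 0.0 q [ 0.31  0.12  1.94 -0.    1.08  0.63]
```

View pics/w1.png

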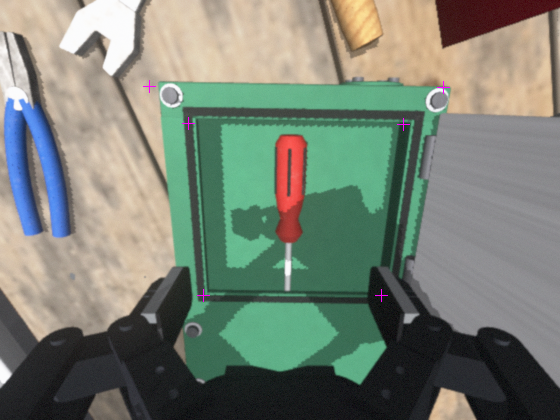

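The wrist view shows the handle centred at column 290, rows 135–243, between the fingers; the projected case corners match to about 5 mm, so the finger line is well placed. Descending and gripping.

The rows are not in the units I measure in: shifts go in units of 25 mm. I convert before sending: 0.04 m is 1.6, 0.0085 m is 0.34.

```bash
python3 nudge.py '0,0,0.005,0.12,0.34,1.6,1;0,0,0,0,0,1.6,1;0,0,0,0,0,1.2,1;0,0,0,0,0,0.4,1;0,0,0,0,0,0,1'
python3 -c "
from h import *;gp([-.004,.0785,.031],0)"
```

```text
time: 12.0
ee_pos: [0.5346, 0.1916, -0.0085]
eef_rot: [-2.554, -1.827, 0.007]
wrist_force: [-0.5, 0.3, -0.3]
opening: 0.997
gripper_force: 0.0
t 12.00 case [-0.005   0.0769 -0.0085] shift [0.0017 0.0011 0.011 ] turn [-0.0037  0.0028 -0.0021] F [-0.5  0.3 -0.3] op 0.997 0.0 q [ 0.3   0.28  2.   -0.    0.86  0.63]
```

In the tool's units: 0.006 m is 0.24, 0.005 m is 0.2.

```bash
python3 nudge.py '0,0,0,0.04,0.04,0.24,1;0,0,0,0,0,0.2,1;0,0,0,0,0,0,0.6;0,0,0,0,0,0,0' 60
python3 nudge.py '0,0,0,0,0,0,0;0,0,0,0,0,0,0;0,0,0,0,0,0,0;0,0,0,0,0,0,0;0,0,0,0,0,0,0'
python3 -c "
from h import *;gp([-.004,.0785,.031],0)"
```

```text
time: 12.4
ee_pos: [0.5389, 0.194, -0.0168]
eef_rot: [2.554, 1.829, 0.002]
wrist_force: [-1.0, -0.7, -0.3]
opening: 0.69
gripper_force: 0.0
time: 12.9
ee_pos: [0.5387, 0.194, -0.017]
eef_rot: [2.554, 1.829, 0.001]
wrist_force: [-1.4, 0.1, 5.5]
opening: 0.29
gripper_force: 59.3
t 12.90 case [-0.0019  0.0805 -0.017 ] shift [-0.002  -0.0021  0.0025] turn [ 0.0006 -0.0005 -0.0011] F [-1.4  0.1  5.5] op 0.29 59.30924682877958 q [0.3  0.3  2.   0.   0.84 0.63]
```

Firm grip (opening 0.29 ≈ 25 mm, 59 N). Tilting the handle up about the blade tip, 0.28 rad.

In the tool's units: -0.012 m is -0.48, 0.0026 m is 0.104.

```bash
python3 nudge.py '0,0.07,0,0.104,0,-0.48,0;0,0.07,0,0.104,0,-0.48,0;0,0,0,0,0,0,0'
python3 nudge.py '0,0.07,0,0.104,0,-0.48,0;0,0.07,0,0.104,0,-0.48,0;0,0,0,0,0,0,0;0,0,0,0,0,0,0'
python3 - <<'E'
from h import *
t=.28;c,s=np.cos(t),np.sin(t)
gp([-.002,-.0905+.171*c-.0095*s,.024+.171*s+.0095*c],t)
E
```

```text
time: 13.2
ee_pos: [0.5396, 0.1968, 0.007]
eef_rot: [-2.486, -1.776, -0.176]
wrist_force: [0.3, -0.0, -1.4]
opening: 0.284
gripper_force: 59.3
time: 13.6
ee_pos: [0.5396, 0.1983, 0.0303]
eef_rot: [-2.409, -1.722, -0.336]
wrist_force: [-0.1, -0.2, -1.1]
opening: 0.284
gripper_force: 59.3
t 13.60 case [-0.0024  0.0848  0.0303] shift [ 0.0008  0.0004 -0.0014] turn [-0.0001  0.0026 -0.0024] F [-0.1 -0.2 -1.1] op 0.284 59.33504031971097 q [0.15 0.16 2.11 0.35 0.78 0.24]
```

```bash
python3 nudge.py '0,0,0,0.8,0,0,0;0,0,0,0.8,0,0,0;0,0,0,0,0,0,0;0,0,0,0,0,0,0'
python3 - <<'E'
from h import *
from cell import bot
p=np.load("case.npy");f=bot.grab_frame("top")
t=.28;c,s=np.cos(t),np.sin(t)
# expected ends
for e in(0,.225): print(((proj(f,w(p,[-.004,-.0905+(.04+e)*c,.024+(.04+e)*s]))-[165,110])*4).round(0))
cv2.imwrite("pics/t4.png",cv2.resize(f["frame"][110:260,165:325,::-1],None,fx=4,fy=4,interpolation=2))
go([0,0,0])
E
```

```text
time: 14.0
ee_pos: [0.5518, 0.2358, 0.0412]
eef_rot: [-2.405, -1.726, -0.336]
wrist_force: [0.1, -0.4, -1.1]
opening: 0.281
gripper_force: 59.3
[[381. 405.]]
[[111. 302.]]
t 14.05 case [-0.0031  0.1237  0.041 ] shift [-0.1302  0.0031  0.0054] turn [-1.40e-03 -2.78e-01  2.00e-04] F [ 0.1  0.2 -1.5] op 0.287 59.33758154511452 q [0.21 0.18 2.06 0.34 0.79 0.31]
```

View pics/t4.png

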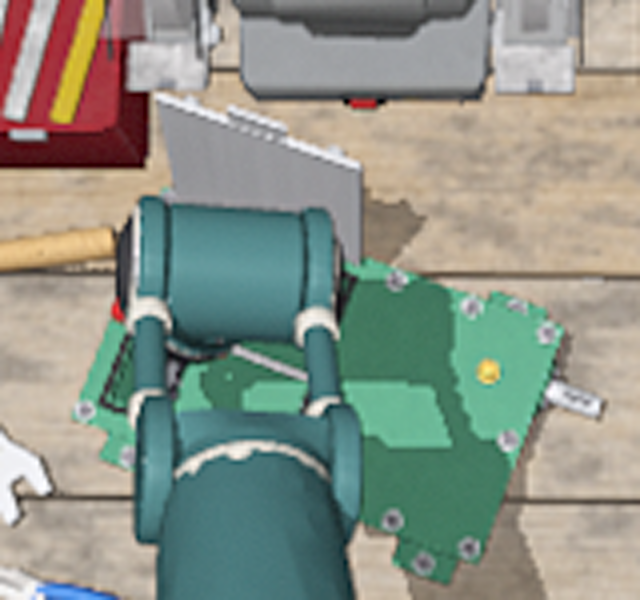

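The handle end shows at (115,310), where predicted, the blade runs (235,348)→(305,378) into the case, and the cover is unchanged. Sliding the rest out along its axis, then straight up.

```bash
python3 nudge.py '0,0,0,0.88,0,0,0;0,0,0,0.88,0,0,0;0,0,0,0.88,0,0,0;0,0,0,0.88,0,0,0;0,0,0,0,0,0,0'
python3 nudge.py '0,0,0,0.22,0,-0.76,0;0,0,0,0.332,0,-1.16,0;0,0,0,0.332,0,-1.16,0;0,0,0,0.332,0,-1.16,0;0,0,0,0.16,0,-0.56,0;0,0,0,0,0,0,0;0,0,0,0,0,0,0;0,0,0,0,0,0,0'
python3 - <<'E'
from h import *
from cell import bot
go([0,0,0])
p=np.load("case.npy");f=bot.grab_frame("scene")
t=.28;c,s=np.cos(t),np.sin(t)
for e in(0,.225): print(proj(f,w(p,[-.004,-.0905+(.128+e)*c,.024+(.128+e)*s+.125])).round(0))
im=f["frame"].astype(int);m=((im[:,:,0]>90)&(im[:,:,1]<50)&(im[:,:,2]<60)).astype(np.uint8)[100:200,150:290]
n,l,st,cc=cv2.connectedComponentsWithStats(m)
print([(st[i].tolist(),cc[i].round(0)) for i in range(1,n) if st[i,4]>40])
cv2.imwrite("pics/s5.png",cv2.resize(f["frame"][70:220,150:350,::-1],None,fx=4,fy=4,interpolation=2))
E
```

```text
time: 14.55
ee_pos: [0.5807, 0.3168, 0.0671]
eef_rot: [-2.405, -1.725, -0.342]
wrist_force: [1.1, -0.7, -0.4]
opening: 0.282
gripper_force: 59.3
time: 15.35
ee_pos: [0.5779, 0.3143, 0.1882]
eef_rot: [-2.407, -1.722, -0.332]
wrist_force: [0.5, -0.2, -1.8]
opening: 0.284
gripper_force: 59.3
t 15.35 case [-0.0034  0.207   0.1882] shift [-0.2505  0.0042  0.1244] turn [-0.0032 -0.2769 -0.0016] F [ 0.5 -0.2 -1.8] op 0.284 59.333335189148784 q [0.33 0.12 1.83 0.25 1.04 0.55]
[[238. 147.]]
[[205. 110.]]
[([71, 9, 35, 13, 230], array([89., 15.])), ([61, 13, 9, 15, 67], array([64., 21.])), ([16, 20, 61, 27, 247], array([49., 32.])), ([81, 21, 22, 10, 72], array([92., 25.])), ([80, 38, 16, 16, 74], array([89., 44.]))]
```

Run:
```python
from h import *
from cell import bot
g=bot.grab_frame("wrist");im=g["frame"].astype(int)
m=((im[:,:,0]>90)&(im[:,:,1]<70)&(im[:,:,2]<80)).astype(np.uint8)
n,l,st,c=cv2.connectedComponentsWithStats(m);print([st[i].tolist() for i in range(1,n) if st[i,4]>300])
f=dict(intrinsics=g["intrinsics"],world_from_camera=g["T_tool_cam"]);print(proj(f,[[.054,0,-.041],[.054,.0135,-.041],[.01,0,-.041]]).round(0).tolist())
s=bot.read_state();print(s["joint_velocities"].round(3),s["gripper_force"])
```

```text
[[353, 0, 207, 236, 16948], [252, 168, 58, 188, 4799], [0, 223, 29, 53, 344]]
[[277.0, 170.0], [307.0, 170.0], [277.0, 260.0]]
[ 0.002 -0.001 -0.011  0.001 -0.001  0.001] 59.33457157574594
```

The handle end is at row 168 against 170 predicted, and its width is 58 px against 60, so there is no slip. Handing in.

```bash
python3 nudge.py '0,0,0,0,0,0,0;0,0,0,0,0,0,0;0,0,0,0,0,0,0' | tail -2; python3 -c "
from cell import bot
print(bot.finish_job())"
```

```text
opening: 0.286
gripper_force: 59.3
the job is handed in; nothing more can be done
None
```

I handed the job in at about 15.7 s: the screwdriver is held still at 59 N with its lower end at about z 0.18 m, clear of the case, and the cover stood open at about 1.81 rad when last seen; no verdict came back.

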